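Snap the end cap onto a mailing tube and keep it pressed home

ROBOT

A 7-joint arm with a two-finger parallel gripper is mounted at the origin on the work surface. World frame = base frame: x ahead of the robot, y to its left, z up, the work surface at z = 0. Lengths are in mm, angles in rad, forces in N, time in s.
With the tool pointing down it reaches from about 400 to 875 mm from the base axis. Payload 4.4 kg.
Tool frame: the origin (TCP) lies midway between the tips of the shut fingers; the grasp point (between the pads) lies ctrl.grip_depth behind it (ctrl.grip_depth is the distance from the TCP to the grasp point, in mm); z points along the fingers, y is the line along which they close (so a half turn about z gives the same grasp; the last joint's range is limited). The gripper opens to 85 mm and grips with 20 to 120 N. Pads are 22 mm wide; open, the fingers measure 114 mm over their backs; the gripper's body (76 mm by 85 mm) begins 54 mm behind the grasp point. The pads swing forward as they close: fully open they stand 13 mm farther back than shut.
Start: joints at [-1.248, 0.628, 0.038, 1.517, -0.027, 0.996, -0.02], TCP at [246.379, 601.511, 231.313] pointing down, gripper open.
Joint ranges: [-3.06, 3.06], [-0.37, 2.12], [-1.25, 1.32], [0.18, 2.47], [-1.1, 4.24], [0.23, 1.98], [-2.94, 2.94]. Speed limits (rad/s): [2.57, 2.57, 3.14, 3.14, 3.14, 3.14, 3.14].

INTERFACE

Orientations are given as [roll, pitch, yaw] about the fixed x, y, z axes, in that order (R = Rz(yaw) Ry(pitch) Rx(roll)).
In Python, from cell import ctrl gives the robot as it stands.
- The arm moves only by the tool carry_out, never from a script. Its argument "deltas" is one flat list of numbers, 7 for each row, row after row: the turn, a rotation vector about the tool's x, y, z in degrees, then the shift along the tool's x, y, z in m, then the closure, from -1 (fully open) to 1 (shut). In form: [wx, wy, wz, dx, dy, dz, claw, wx, wy, wz, dx, dy, dz, claw, ...]. A call has 1 to 12 rows; each row shifts and turns the commanded pose from where the row before left it, along the tool's axes as they then stand; what a row does not reach is not made up. A row lasts 1/8 s, in which the tool goes at most 62.5 mm and 10.7 degrees, less where a joint would pass 70% of its speed; a pose out of reach is approached as far as the arm can. A call with a gripper value outside its range is refused whole. The fingers move at their own pace and stop on an object; the grip force is fixed at half the most. Time passes only in rows, so rows that do not move let the fingers close. It gives the time, the measured TCP pose, the force, the opening and the grip force at its end, in the units of the state.
- ctrl.read_state(): the state, without advancing time (a new reading comes with each control period).
- ctrl.get_image(name): name is "scene" or "top" or "wrist"; returns the picture (400x640x3 uint8, red, green, blue); there is no depth.
- ctrl.calibration(name): a dict with "mtx" (3x3 intrinsics, pixels), "R" (3x3) and "t" (3): a world point X has camera coordinates R X + t. Camera axes: x right, y down, z forward; pixel columns grow to the right and rows downward; lengths in mm; the calibration is good to about 2 mm. A picture is of the moment at which its call begins: read the wrist's pose just before it. calibration takes no time and is no camera call; for the wrist camera it gives the pose at the moment of the call.
- ctrl.finish_job(): hands the job in; it is judged then, once.
The state is a dict: "clock": time; "qpos": joint angles; "qd": joint speeds; "tau": joint torques, N m; "eef_pos": TCP position; "tool_rot": TCP orientation; "force": force on the tool from outside, world axes, zero at the start; "torque": the same for the moment, N m; "width": finger opening in mm; "gripper_force": force on a finger pad.
Only numpy, scipy, OpenCV 4.12 (cv2) and the standard library are available. Lean on these libraries where they do the work, as an engineer would, in place of code of your own. Each camera call takes 0.05 s, during which the arm holds its last target. There are 200 camera calls.

TASK

Close the open mailing tube that stands clamped in the closing stand: take the loose end cap that fits it, set it squarely over the tube's mouth and press it down until it snaps over the tongues, then keep pressing until it is fully home on the tube's rim. Finish while still pressing: do not let go or back off, the cap must be held down firmly at the end. Leave the other caps and everything else on the bench where they are.

Things in the scene. Friction and masses are not known exactly. Their poses are not given: they have to be found in the camera images.
- cap: The cap that fits: the middle-sized of three loose round white plastic caps, 58 mm wide, 28 mm tall, 30 g, closed side up, open side down on the bench. Origin: centre of its lower edge, z up. Its upright ribbed skirt can be gripped across the diameter in any direction. Inside: 26 mm deep, with a bead 3 mm tall round the lower edge that leaves an opening 49 mm wide.
- mouth (a point): Centre of the mouth of the tube to be closed, level with its rim (202 mm above the bench), z up. When the cap is home its ceiling rests on the rim and its lower edge is 26 mm below the rim. The rim is 46 mm wide outside and chamfered by 1.3 mm.
- open_tube: The tube to be closed: brown card with a white plastic collar at its mouth, 46 mm wide, upright, clamped fast in one of the two sleeves of the stand. Origin: centre of its foot, 12 mm above the bench, 190 mm below the mouth. The sleeve ends 82 mm above the bench: free space all round the upper part.
- tongue0 (a joint): One of four sprung snap tongues round the collar (m pressed in, 0 = out), out to 27 mm from the axis, widest 19 mm below the rim. The cap slides freely until its lower edge is about 14 mm below the rim, rides up the tongues, the push rises to about 12 N at 19 mm, then drops and turns to a pull; the tongues snap out over the bead at 20 to 24 mm; the last 2 to 4 mm down to the rim are free.
- stand: The closing stand: a heavy steel plate 130 x 270 x 12 mm fixed to the bench, with two clamp sleeves 65 mm either side of its centre along its y axis. Origin: centre of its underside.
- closed_tube: The tube in the other sleeve, already closed by a cap like the one to be fitted (58 mm wide, top 204 mm above the bench). Fixed. Origin: centre of its foot, 12 mm above the bench.
- small_cap: Loose white cap for a thinner tube, 43 mm wide, 22 mm tall. Does not fit. The three caps stand at least 25 mm clear of one another. Origin: centre of its lower edge.
- large_cap: Loose white cap for a thicker tube, 72 mm wide, 32 mm tall. Does not fit. Origin: centre of its lower edge.
- marker: Loose black marker pen lying on the bench, 130 mm long, 19 mm thick. Origin: below its middle, x along the pen.
- tape_roll: Loose roll of brown tape lying flat, 100 mm across, 48 mm tall. Origin: centre of its underside.
- label_roll: Loose roll of paper labels standing on its end face, 92 mm across, 55 mm tall. Origin: centre of its underside.
- tape_gun: Loose hand tape dispenser lying on its side, about 240 mm long, 60 mm tall. Origin: below its roll side, x along it towards the cutter.
- carton: Loose closed cardboard parcel, 120 x 210 x 100 mm. Origin: centre of its underside.
Things that resemble listed ones, but are neither listed nor needed, are in the scene too. What is shaped like the cap but brown, green or red is not meant.

How it is judged (in metres and radians):
On the way, in this order (a step that is already met when the one before it is completed fails the run):
1. the fitting cap is set over the tube's mouth, squarely, not yet snapped (horizontal distance between cap and mouth below 0.006 m and angle between the z axis of cap and the z axis of mouth, either way round below 0.15 rad and z of cap in the frame of mouth between -0.0195 and -0.003 m), for 0.05 s.
2. the cap has snapped over the tongues, is home on the rim, and is still pressed down by the fingers (z of cap in the frame of mouth below -0.0245 m and contact force between cap and open_tube above 5 N and contact force between the fingers and cap above 3 N), for 0.3 s.
At the end, for the whole second after the job is handed in: The fitting cap is home on the tube's rim (its lower edge at least 24.5 mm below the rim, within 4 mm of the tube's axis and 0.06 rad of square), and the fingers are still on it, pressing it onto the tube with more than 5 N (all of step 2 and horizontal distance between cap and mouth below 0.004 m and angle between the z axis of cap and the z axis of mouth, either way round below 0.06 rad); the arm keeps its last pose, push and grip.
It fails at once if another thing on the bench is pushed more than 30 mm from its place (distance of any of small_cap, large_cap, marker, tape_roll, label_roll, tape_gun, carton from where it was at the start of the episode above 0.03 m).
It also fails if it takes over 48 s, if anything falls off the work surface, if the arm or the gripper's body presses on something with over 40 N, if the wrist force passes 120 N, or if a joint passes its speed limit or range.

## Working session

There is one attempt and no reset: what is moved stays moved. The work goes in short steps, Python scripts to look and compute and a tool call to move; the robot and the scene stay as the last step left them, time stands still between calls to the robot, and variables do not carry over. Pictures are saved under pics/ and viewed, at most 10 in all, crops included, and the job is handed in when it is done.

Besides the shell and the picture viewer there is one more tool, called after "Call:" as name(argument=value, ...) on one line, values as JSON. carry_out: Moves the arm, as the interface text tells. Its arguments: {"type":"object","properties":{"deltas":{"type":"array"}},"required":["deltas"]}

```bash
mkdir -p pics
python3 - <<'E'
from cell import ctrl
import cv2
s=ctrl.read_state();print(s,ctrl.grip_depth)
for n in("scene","top"):
    cv2.imwrite(f"pics/{n}0.png",ctrl.get_image(n)[:,:,::-1]);print(n,ctrl.calibration(n))
E
```

```text
{'clock': 0.0, 'qpos': array([-1.24776459,  0.62934759,  0.03840302,  1.51839285, -0.02700331,
        0.99629569, -0.0200132 ]), 'qd': array([ 0.00096221,  0.00033112, -0.00162211, -0.00069533, -0.00057223,
        0.00100143,  0.0009425 ]), 'tau': array([-1.18146450e-03, -5.63382411e+01,  1.22660592e+00, -1.93435907e+01,
        1.12046339e-02,  1.04527056e-02, -1.48359140e-05]), 'eef_pos': array([246.12952052, 600.90761463, 230.37948174]), 'tool_rot': array([-3.13966580e+00,  4.43604167e-07,  2.75277685e+00]), 'force': array([ 0.44693368, -1.15089599,  0.14280289]), 'torque': array([ 0.01841555,  0.06034589, -0.01621956]), 'gripper_force': 0.0, 'width': 85.55426801493962} 18.700000000000003
scene {'mtx': array([[455.59453279,   0.        , 311.30832448],
       [  0.        , 455.59453279, 201.42253135],
       [  0.        ,   0.        ,   1.        ]]), 'R': array([[ 0.61837695,  0.78585955, -0.00589143],
       [ 0.63689421, -0.50552285, -0.58207594],
       [-0.4604082 ,  0.35619013, -0.81311308]]), 't': array([-305.65310664, -312.40753977, 1902.81519995])}
top {'mtx': array([[443.38859576,   0.        , 319.61525097],
       [  0.        , 443.38859576, 200.1773877 ],
       [  0.        ,   0.        ,   1.        ]]), 'R': array([[-1.36715620e-02, -9.99906539e-01,  4.56075212e-05],
       [-9.98242826e-01,  1.36461842e-02, -5.76631705e-02],
       [ 5.76571589e-02, -8.33872992e-04, -9.98336094e-01]]), 't': array([ -79.56654182,  593.81633264, 1259.19183966])}
```

View pics/top0.png

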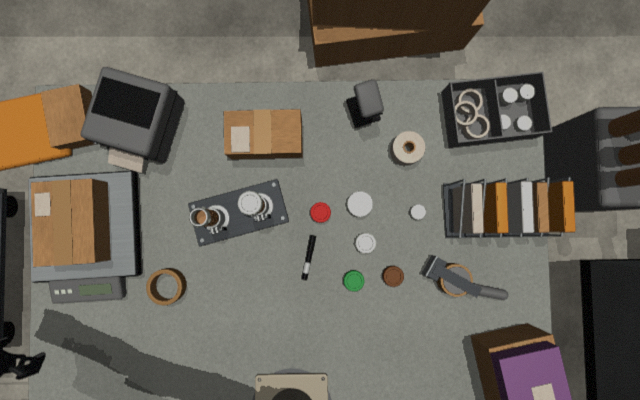

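View pics/scene0.png

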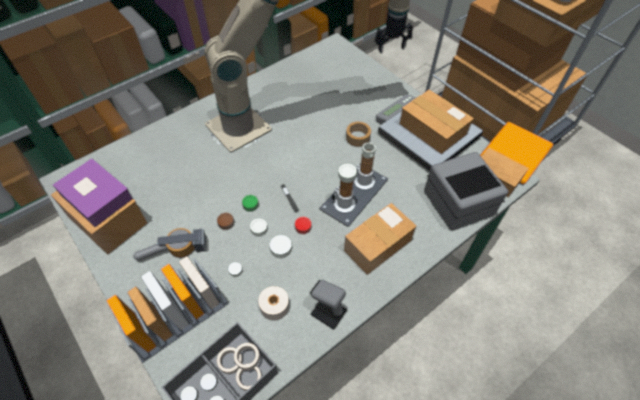

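The top view shows the medium white cap at about (366,243), with the large one at (360,204) and the small one at (418,212). The open tube's mouth is near (201,217) and the closed cap at (249,203). Next I'll enlarge these areas.

Run:
```python
import cv2,numpy as np
t=cv2.imread("pics/top0.png");s=cv2.imread("pics/scene0.png")
f=lambda im,x,y,w,h:cv2.resize(im[y:y+h,x:x+w],(400,300),interpolation=cv2.INTER_CUBIC)
cv2.imwrite("pics/z.png",np.vstack([np.hstack([f(t,180,180,120,90)[:, :],f(t,340,180,100,75)]),np.hstack([f(s,320,130,80,60),f(s,220,190,100,75)])]))
```

```text
(no output)
```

View pics/z.png

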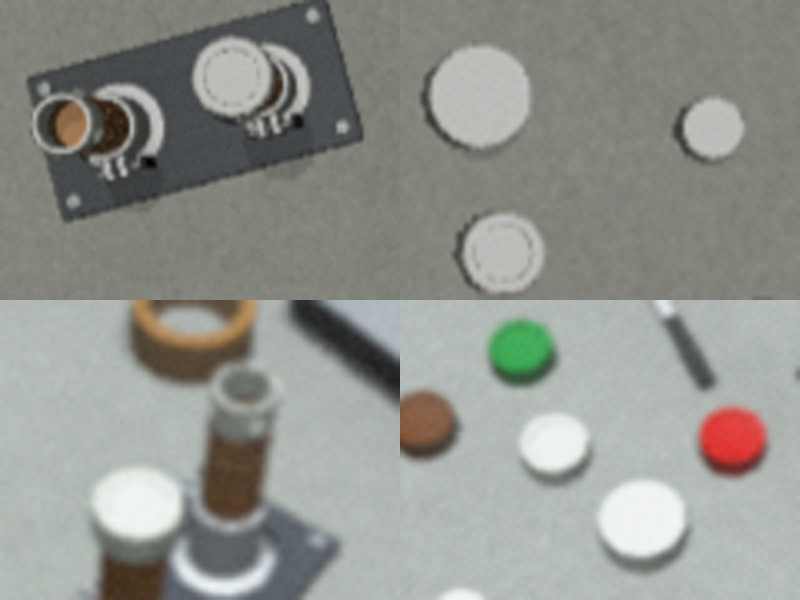

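The crops show these centres in full-image pixels:
- **Mouth:** top (198.9,217.2), scene (369.2,147.4)
- **Medium cap top:** top (365.8,243), scene (258.8,225.5)
- **Closed cap:** top (249.6,203.1)

```bash
cat > h.py <<'E'
import numpy as np
from cell import ctrl
from scipy.spatial.transform import Rotation as Ro
def ray(c,u,v,z):
    d=c["R"].T@np.linalg.solve(c["mtx"],[u,v,1]); o=-c["R"].T@c["t"]
    return (o+d*(z-o[2])/d[2])[:2]
def proj(c,X):
    p=c["mtx"]@(c["R"]@np.array(X,float)+c["t"]); return p[:2]/p[2]
E
python3 - <<'E'
from h import *
for n,l in(("top",dict(mouth=(198.9,217.2,202),closed=(249.6,203.1,204),cap=(365.75,243,28),large=(359.9,204,32),red=(320,212,25),green=(354,281,25),small=(418,212,22),marker=(309,257,10))),("scene",dict(mouth=(369.2,147.4,202),closed=(347.4,171.4,204),cap=(258.75,225.5,28)))):
    for k,a in l.items(): print(n,k,ray(ctrl.calibration(n),*a).round(1))
s=ctrl.read_state();R=Ro.from_euler('xyz',s['tool_rot']).as_matrix();print(R.round(3))
c=ctrl.calibration("wrist");print(c["R"].round(3),(-c["R"].T@c["t"]).round(1))
E
```

```text
top mouth [544.2 209.4]
top closed [577.   84.5]
top cap [ 468.5 -216.9]
top large [ 579.4 -202.1]
top red [558.4 -88.3]
top green [ 361.7 -181.9]
top small [ 554.6 -368.9]
top marker [430.  -54.9]
scene mouth [550.8 209.2]
scene closed [585.9  80.2]
scene cap [ 475.1 -217.2]
[[-0.925  0.379 -0.001]
 [ 0.379  0.925 -0.002]
 [-0.    -0.002 -1.   ]]
[[ 0.38   0.925 -0.001]
 [ 0.89  -0.365  0.274]
 [ 0.253 -0.105 -0.962]] [181.2 627.  371.3]
```

Run:
```python
from h import *
R=Ro.from_euler('xyz',ctrl.read_state()['tool_rot']).as_matrix()
for d,n in(((174,-301,69),6),((40,-300,0),5),((12,-217,-120),5)): print((R.T@np.array(d)/n/1000).round(4))
```

```text
[-0.0459 -0.0355 -0.0114]
[-0.0301 -0.0525  0.0001]
[-0.0187 -0.0392  0.0241]
```

Call:
carry_out(deltas=[0,0,0,-0.0459,-0.0355,-0.0114,-1,0,0,0,-0.0459,-0.0355,-0.0114,-1,0,0,0,-0.0459,-0.0355,-0.0114,-1,0,0,0,-0.0459,-0.0355,-0.0114,-1,0,0,0,-0.0459,-0.0355,-0.0114,-1,0,0,0,-0.0459,-0.0355,-0.0114,-1,0,0,0,-0.0301,-0.0525,0,-1,0,0,0,-0.0301,-0.0525,0,-1,0,0,0,-0.0301,-0.0525,0,-1,0,0,0,-0.0301,-0.0525,0,-1,0,0,0,-0.0301,-0.0525,0,-1])

```text
clock: 1.48
eef_pos: [460.1, -1.8, 299.7]
tool_rot: [3.141, -0.0, 2.753]
force: [1.1, 0.3, 0.3]
width: 85.6
gripper_force: 0.0
```

Call:
carry_out(deltas=[0,0,0,-0.0187,-0.0392,0.0241,-1,0,0,0,-0.0187,-0.0392,0.0241,-1,0,0,0,-0.0187,-0.0392,0.0241,-1,0,0,0,-0.0187,-0.0392,0.0241,-1,0,0,0,-0.0187,-0.0392,0.0241,-1,0,0,0,0,0,0,-1,0,0,0,0,0,0,-1])

```text
clock: 2.35
eef_pos: [472.3, -216.0, 179.0]
tool_rot: [3.141, -0.001, 2.753]
force: [0.5, 0.1, 0.4]
width: 85.4
gripper_force: 0.0
```

Run:
```python
from h import *
import cv2
s=ctrl.read_state();print(s['clock'],s['eef_pos'],s['tool_rot'],s['qpos'].round(2),s['force'])
c=ctrl.calibration("wrist");cv2.imwrite("pics/w1.png",ctrl.get_image("wrist")[:,:,::-1])
np.savez("w1",**c)
print(proj(c,[472,-217,28]),proj(c,[472,-217,0]))
```

```text
2.35 [ 472.27267939 -216.01975254  178.97368048] [ 3.14092896e+00 -1.12656124e-03  2.75286607e+00] [ 0.24  0.52  0.2   1.94 -0.15  0.7   1.71] [0.46112281 0.13251665 0.44364655]
[319.04653568 186.97865189] [319.04999521 180.58119339]
```

View pics/w1.png

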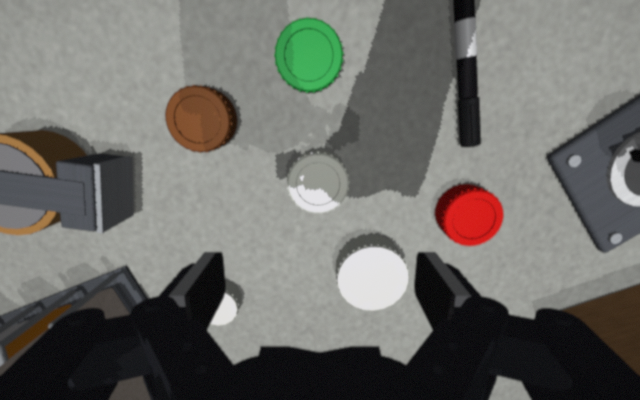

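The cap's top ring is centred at about (320,184). The red cap is at (470,215) and the marker's tip at (468,140), both clear of the fingers.

Run:
```python
from h import *
c=dict(np.load("w1.npz"))
p=ray(c,320,184,28);print(p)
print(ray(c,296,184,28),ray(c,345,184,28),ray(c,288,184,28),ray(c,350,184,28),ray(c,318,213,0),ray(c,318,153,28))
s=ctrl.read_state();R=Ro.from_euler('xyz',s['tool_rot']).as_matrix()
print(p-s['eef_pos'][:2]);print(R.T@np.r_[p-s['eef_pos'][:2],-1-s['eef_pos'][2]])
```

```text
[ 469.69347862 -215.09012499]
[ 461.18047118 -235.82980302] [ 478.56264357 -193.48276394] [ 458.34310476 -242.74229152] [ 480.336654   -189.16085943] [ 503.76610614 -231.2345521 ] [ 442.26375134 -205.82000118]
[-2.97272847  0.40510474]
[  2.85144066  -0.90600918 180.36763099]
```

Call:
carry_out(deltas=[0,0,0,0.0028,-0.001,0.045,-1,0,0,0,0,0,0.045,-1,0,0,0,0,0,0.045,-1,0,0,0,0,0,0.03,-1,0,0,0,0,0,0.015,-1,0,0,0,0,0,0,-1])

```text
clock: 3.15
eef_pos: [469.7, -215.7, -0.9]
tool_rot: [3.141, -0.001, 2.754]
force: [-0.3, -1.1, 0.6]
width: 85.4
gripper_force: 0.0
```

Call:
carry_out(deltas=[0,0,0,0,0,0,1,0,0,0,0,0,0,1,0,0,0,0,0,0,1,0,0,0,0,0,0,1])

```text
clock: 3.65
eef_pos: [470.5, -216.9, 0.9]
tool_rot: [3.141, 0.003, 2.753]
force: [-1.5, 1.2, 6.1]
width: 56.6
gripper_force: 63.7
```

Call:
carry_out(deltas=[0,0,0,0,0,-0.01,1,0,0,0,0,0,-0.045,1,0,0,0,0,0,-0.055,1,0,0,0,0,0,-0.055,1,0,0,0,0,0,-0.055,1,0,0,0,0,0,-0.055,1,0,0,0,0,0,0,1])

```text
clock: 4.53
eef_pos: [471.8, -217.9, 279.4]
tool_rot: [3.141, 0.011, 2.753]
force: [-0.2, -0.5, 0.2]
width: 56.8
gripper_force: 63.9
```

Run:
```python
from h import *
s=ctrl.read_state();R=Ro.from_euler('xyz',s['tool_rot']).as_matrix();print(s['eef_pos'],s['width'],s['gripper_force'],s['force'])
print(R.T@np.r_[np.array([602,186,280])-s['eef_pos']]/9)
```

```text
[ 471.75764934 -217.89261787  279.44654049] 56.81747404474568 63.91231066547334 [-0.21048353 -0.51551812  0.16283135]
[ 3.63042829 47.01254957 -0.07674258]
```

Call:
carry_out(deltas=[0,0,0,0.0036,0.047,0,1,0,0,0,0.0036,0.047,0,1,0,0,0,0.0036,0.047,0,1,0,0,0,0.0036,0.047,0,1,0,0,0,0.0036,0.047,0,1,0,0,0,0.0036,0.047,0,1,0,0,0,0.0036,0.047,0,1,0,0,0,0.0036,0.047,0,1,0,0,0,0.0036,0.047,0,1,0,0,0,0,0,0,1,0,0,0,0,0,0,1])

```text
clock: 5.9
eef_pos: [599.1, 186.2, 273.5]
tool_rot: [-3.14, -0.001, 2.753]
force: [-0.1, 0.3, -0.3]
width: 56.5
gripper_force: 63.9
```

Run:
```python
from h import *
import cv2
s=ctrl.read_state();print(s['clock'],s['eef_pos'],s['tool_rot'],s['qpos'].round(2),s['force'])
c=ctrl.calibration("wrist");cv2.imwrite("pics/w2.png",ctrl.get_image("wrist")[:,:,::-1])
np.savez("w2",**c);cv2.imwrite("pics/t2.png",ctrl.get_image("top")[:,:,::-1]);cv2.imwrite("pics/s2.png",ctrl.get_image("scene")[:,:,::-1])
print(proj(c,[544,209,202]),proj(c,[551,209,202]), proj(c,s['eef_pos']))
```

```text
5.9 [599.08344339 186.21634592 273.46301901] [-3.13963497e+00 -1.00496158e-03  2.75260537e+00] [-0.46  0.56  0.18  1.53 -0.11  1.06  0.93] [-0.10922415  0.32066554 -0.25461685]
[321.08999584 125.73016877] [325.15110054 135.91015845] [321.08782824 259.61301751]
```

View pics/w2.png

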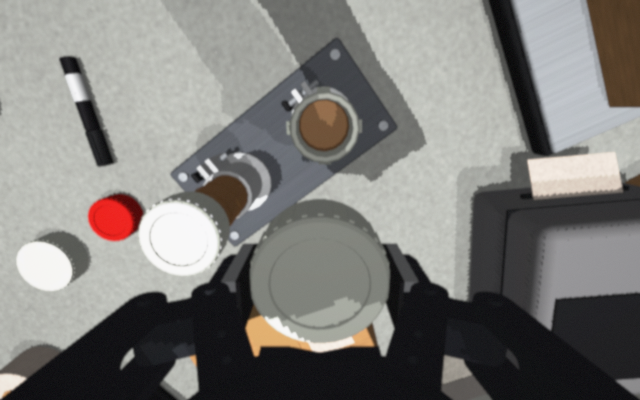

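The wrist view shows the cap held, with its top ring centred at about (320,280), and the mouth's rim at about (325,124). I'll enlarge both for precise fits.

Run:
```python
import cv2,numpy as np
t=cv2.imread("pics/w2.png")
f=lambda x,y,w,h:cv2.resize(t[y:y+h,x:x+w],(400,400),interpolation=cv2.INTER_CUBIC)
cv2.imwrite("pics/z2.png",np.hstack([f(275,75,100,100),f(240,190,160,160)]))
```

```text
(no output)
```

View pics/z2.png

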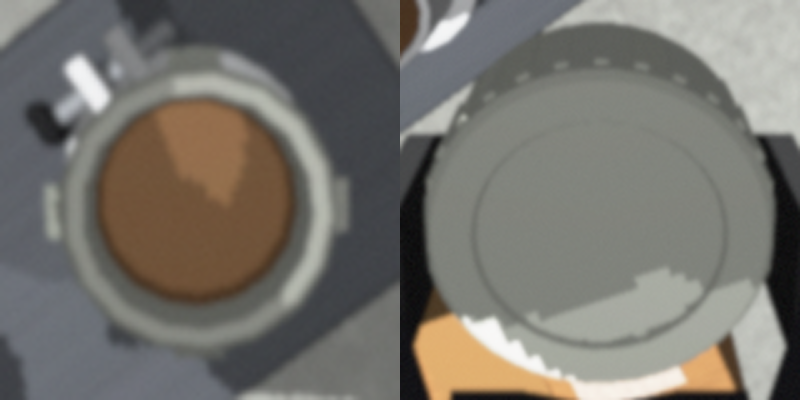

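The mouth's rim centre is at (325.1,126.8). The cap's top disc spans rows 218–342 with a width of 139 px, and the lower edge of its back skirt is at row 198.8. I'll fit the cap's pose in the grasp to those values.

Run:
```python
from h import *
from scipy.optimize import least_squares
c=dict(np.load("w2.npz"))
for u in((291.75,126.8),(358.25,126.8),(325.1,126.8),(325.1,93),(325.1,160)):print(ray(c,*u,202).round(1))
E0=np.array([599.08,186.22,273.46]);R=Ro.from_euler('xyz',[-3.1396,-.001,2.7526]).as_matrix()
a=np.linspace(0,2*np.pi,181)
def edge(q,r,h):
    x,y,z,t=q  # cap lower centre in tool frame, tilt about tool y
    P=np.c_[r*np.cos(a),r*np.sin(a),0*a-h]@Ro.from_euler('y',t).as_matrix().T+[x,y,z]
    return np.array([proj(c,E0+R@p) for p in P])
def pred(q):
    A=edge(q,29,28);B=edge(q,29,0)
    return np.array([A[:,0].min(),A[:,0].max(),A[:,1].min(),A[:,1].max(),B[:,1].min()])
o=np.array([410-240+0,0,0,0,0])
o=np.array([250,349.2,218,342,198.8]);o[0]=240+25*.4;o[1]=240+373*.4
o[1]=389.2
r=least_squares(lambda q:pred(q)-o,[0,0,-1,0],x_scale=[1,1,1,.02]);print(r.x,r.fun)
for t in (0,-.05,.05):
    q=[r.x[0],r.x[1],r.x[2],t];print(t,pred(q)-o)
A=edge(r.x,21.2,28);print(A.min(0),A.max(0))
m=ray(c,325.1,126.8,202);print(m,R.T@np.r_[m-E0[:2],0])
```

```text
[537.4 191.2]
[553.8 231. ]
[545.6 211.1]
[526.4 218.9]
[565.6 203. ]
[-2.18650201e-01 -7.37929183e-01  6.21204436e+00  4.75426517e-04] [ 0.04447221 -0.04447702  0.00291705  0.04549211 -0.05257164]
0 [ 0.04303515 -0.04306961 -0.04065622  0.04203401 -0.06037395]
-0.05 [-0.09733295  0.09616207 -4.5246389  -0.453066   -0.79985197]
0.05 [ 0.21140176 -0.20847056  4.63318044  0.27955623  0.84041547]
[268.79656989 236.48003407] [370.40926933 327.00980319]
[545.61080793 211.14598152] [5.89279043e+01 2.78537288e+00 5.33777503e-02]
```

Call:
carry_out(deltas=[0,0,0,0.03,0.0018,0,1,0,0,0,0.0291,0.0017,0,1,0,0,0,0,0,0.02,1,0,0,0,0,0,0.02,1,0,0,0,0,0,0.01,1,0,0,0,0,0,0,1,0,0,0,0,0,0,1])

```text
clock: 6.92
eef_pos: [547.1, 212.5, 224.9]
tool_rot: [3.141, 0.001, 2.752]
force: [0.1, -0.4, 0.4]
width: 56.9
gripper_force: 63.9
```

Run:
```python
from h import *
import cv2
s=ctrl.read_state();print(s['clock'],s['eef_pos'],s['tool_rot'],s['qpos'].round(2),s['force'])
R=Ro.from_euler('xyz',s['tool_rot']).as_matrix()
cap=s['eef_pos']+R@[-.22,-.74,6.2];print("cap",cap,"err tool",R.T@(np.array([545.6,211.1,202])-cap))
w,t,sc=[ctrl.get_image(n) for n in("wrist","top","scene")]
np.savez("w3",**ctrl.calibration("wrist"))
f=lambda im,x,y,wd,h:cv2.resize(im[y:y+h,x:x+wd],(400,300),interpolation=cv2.INTER_CUBIC)
u,v=proj(ctrl.calibration("scene"),cap).astype(int);a,b=proj(ctrl.calibration("top"),cap).astype(int)
print(u,v,a,b)
cv2.imwrite("pics/z3.png",np.vstack([np.hstack([f(w,220,180,200,150),f(w,120,60,400,300)]),np.hstack([f(sc,u-40,v-30,80,60),f(t,a-40,b-30,80,60)])])[:,:,::-1])
```

```text
6.925 [547.08528577 212.53446145 224.9080714 ] [3.14074544e+00 9.05280721e-04 2.75216191e+00] [-0.53  0.55  0.17  1.71 -0.12  0.89  0.87] [ 0.14392686 -0.36413947  0.43601544]
cap [547.01505086 211.76907164 218.70764839] err tool [ 1.0702031  -1.17036961 16.70570085]
369 143 196 215
```

View pics/z3.png

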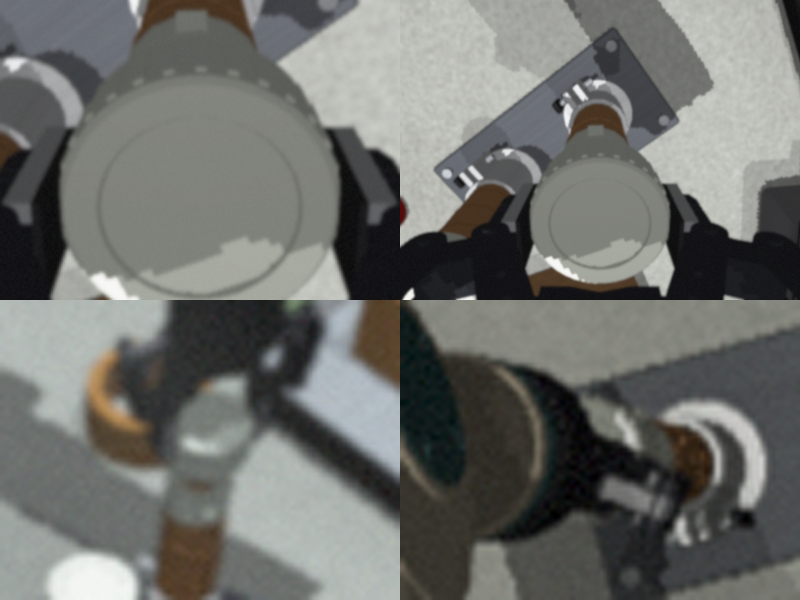

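The wrist crop shows the cap level and sitting over the collar, with the tube axis at column ~319 and the cap at ~320. The scene crop agrees. I'll correct by about 1 mm and lower the cap.

Call:
carry_out(deltas=[0,0,0,0.001,-0.0007,0,1,0,0,0,0,0,0.008,1,0,0,0,0,0,0.004,1,0,0,0,0,0,0.004,1,0,0,0,0,0,0.003,1,0,0,0,0,0,0,1])

```text
clock: 7.82
eef_pos: [545.2, 212.4, 204.9]
tool_rot: [-3.141, -0.0, 2.753]
force: [-0.3, 0.1, 0.1]
width: 57.0
gripper_force: 63.9
```

Call:
carry_out(deltas=[0,0,0,0,0,0.003,1,0,0,0,0,0,0.003,1,0,0,0,0,0,0,1])

```text
clock: 8.2
eef_pos: [545.9, 211.9, 199.1]
tool_rot: [-3.141, 0.001, 2.752]
force: [2.2, -1.2, -1.1]
width: 56.4
gripper_force: 63.9
```

Call:
carry_out(deltas=[0,0,0,-0.0007,0,0.001,1,0,0,0,0,0,0.002,1,0,0,0,0,0,0,1])

```text
clock: 8.57
eef_pos: [546.0, 211.9, 196.0]
tool_rot: [-3.141, 0.0, 2.753]
force: [1.4, -2.1, -0.3]
width: 56.6
gripper_force: 63.9
```

Call:
carry_out(deltas=[0,0,0,0,0,0.002,1,0,0,0,0,0,0.002,1,0,0,0,0,0,0,1])

```text
clock: 8.95
eef_pos: [546.0, 212.0, 192.0]
tool_rot: [-3.141, 0.0, 2.753]
force: [0.4, -2.0, -0.4]
width: 56.7
gripper_force: 63.9
```

Call:
carry_out(deltas=[0,0,0,0,0,0.002,1,0,0,0,0,0,0.001,1,0,0,0,0,0,0,1])

```text
clock: 9.32
eef_pos: [546.4, 212.0, 189.4]
tool_rot: [3.141, 0.001, 2.753]
force: [2.1, -3.1, 2.0]
width: 56.8
gripper_force: 64.1
```

Call:
carry_out(deltas=[0,0,0,0,0,0.002,1,0,0,0,0,0,0.001,1,0,0,0,0,0,0,1])

```text
clock: 9.7
eef_pos: [546.6, 211.8, 186.5]
tool_rot: [3.141, 0.001, 2.752]
force: [2.5, -4.4, 4.0]
width: 57.2
gripper_force: 64.5
```

Call:
carry_out(deltas=[0,0,0,0,0,0.002,1,0,0,0,0,0,0.001,1,0,0,0,0,0,0,1])

```text
clock: 10.07
eef_pos: [546.8, 211.8, 184.3]
tool_rot: [3.141, 0.002, 2.752]
force: [1.3, -3.9, 10.2]
width: 56.7
gripper_force: 65.2
```

Call:
carry_out(deltas=[0,0,0,0,-0.0005,0.002,1,0,0,0,0,0,0.001,1,0,0,0,0,0,0,1])

```text
clock: 10.45
eef_pos: [545.7, 211.7, 179.3]
tool_rot: [-3.141, -0.0, 2.753]
force: [4.9, -2.4, -3.2]
width: 56.1
gripper_force: 69.7
```

Call:
carry_out(deltas=[0,0,0,0,0,0.002,1,0,0,0,0,0,0.001,1,0,0,0,0,0,0,1])

```text
clock: 10.82
eef_pos: [545.8, 211.8, 177.1]
tool_rot: [3.141, 0.0, 2.753]
force: [3.1, -1.4, -0.1]
width: 56.9
gripper_force: 70.3
```

Snapped over. Next I'll press it home.

Call:
carry_out(deltas=[0,0,0,0,0,0.002,1,0,0,0,0,0,0.001,1,0,0,0,0,0,0,1])

```text
clock: 11.2
eef_pos: [546.0, 211.9, 176.7]
tool_rot: [3.14, 0.001, 2.753]
force: [-2.2, -4.3, 17.3]
width: 56.3
gripper_force: 72.4
```

Call:
carry_out(deltas=[0,0,0,0,0,0.002,1,0,0,0,0,0,0.001,1,0,0,0,0,0,0,1])

```text
clock: 11.58
eef_pos: [546.0, 211.9, 176.4]
tool_rot: [3.139, 0.001, 2.752]
force: [-7.4, -6.1, 37.0]
width: 56.8
gripper_force: 74.5
```

Call:
carry_out(deltas=[0,0,0,0,0,0,1,0,0,0,0,0,0,1,0,0,0,0,0,0,1,0,0,0,0,0,0,1])

```text
clock: 12.08
eef_pos: [546.0, 212.0, 176.4]
tool_rot: [3.139, 0.001, 2.753]
force: [-6.8, -6.4, 36.5]
width: 56.6
gripper_force: 74.5
```

Run:
```python
from h import *
import cv2
s=ctrl.read_state();print(s['eef_pos'],s['force'],s['gripper_force'])
w,sc=[ctrl.get_image(n) for n in("wrist","scene")]
f=lambda im,x,y,wd,h:cv2.resize(im[y:y+h,x:x+wd],(400,300),interpolation=cv2.INTER_CUBIC)
cv2.imwrite("pics/z4.png",np.hstack([f(w,220,180,200,150),f(sc,329,123,80,60)])[:,:,::-1])
```

```text
[546.03288473 211.96979127 176.43711058] [-6.84110681 -6.40843768 36.54978903] 74.53140065073967
```

View pics/z4.png

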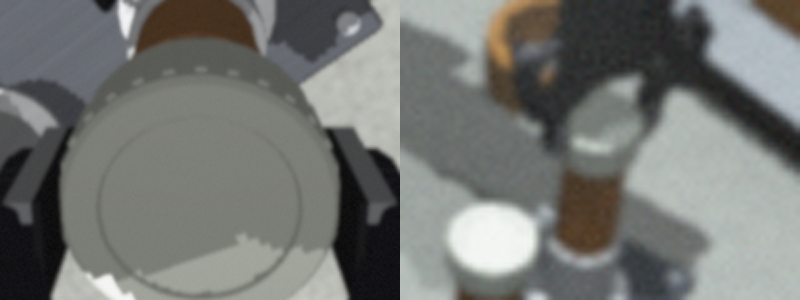

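The cap now covers the white collar completely and sits square, with brown card directly below it. The push is steady at about 37 N, so I'm handing in.

```bash
python3 -c "
from cell import ctrl
print(ctrl.finish_job())"
```

```text
the job is handed in; nothing more can be done
None
```

The medium cap is snapped over the tongues and home on the tube's rim, and I handed the job in at about 12 s with the gripper still pressing it down at about 37 N; the hand-in returned no verdict.

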